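# Third hand at the grain mill: hold the locking collar down on its spring

## Task

I am putting the hand grain mill back together and need a third hand: take the steel locking collar off its cork coaster, slide it over the mill's upright shaft with its two grub screws facing the two flats of the shaft, and press it down on the brass thrust ring against the spring with a steady push of about 12 N (anything from 8 to 15 N will do), never squeezing the spring solid. Keep that push up for a few seconds and finish the program still gripping and pressing the collar, so that I can tighten the screws; leave everything else on the worktop where it is.

Things in the scene. Friction and masses are not known exactly. Their poses are not given: they have to be found in the camera images.
- collar: Steel locking collar, 90 g, loose, upright on the cork coaster: ring 30 mm across, 32 mm high, 13 mm bore through along z. Origin: centre of its underside. Two flat grip faces, 33 mm apart, 18 mm wide, 28 mm high, look to its +x and -x; two grub-screw bosses stand out along +y and -y at mid height (46 mm over both, 14 mm wide). A half turn about z makes no difference.
- coaster: Round cork coaster, 94 mm across, 9 mm thick, lying loose; the collar stands on its middle at the start. Origin at the centre of its underside.
- mill: Hand grain mill, fixed: beech foot 136 x 136 mm, aluminium housing 100 mm across up to 107 mm high, spout at its -x side; spring, brass thrust ring and upright shaft on its centre line. Origin: centre of underside. The shaft's two milled flats face the mill's +y and -y, so collar y must lie along mill y, either way round, within 0.26 rad.
- shaft_top (a point): Centre of the top end of the mill's upright steel shaft, 191 mm above the worktop. The shaft is 10 mm thick and bevelled to 5 mm over its last 5 mm.
- thrust_ring: Brass thrust ring round the mill's shaft, 26 mm across, on the equally wide spring (fingertips have room beside). Origin: centre of its upper face, 150 mm above the worktop at rest. It slides straight down at most 15 mm, where the spring is solid; it begins to give at 2.4 N and takes 1.2 N more per mm (8 N at 4.7 mm, 12 N at 8 mm, 15 N at 10.5 mm down).
- crank: The mill's crank with a wooden knob, 145 mm long, 52 mm high, lying at the right (bystander; leave alone). Origin at its underside.
- hex_key: Small dark L-shaped hex key, 70 mm long, lying at the left (bystander). Origin at its underside.
- espresso_cup: White espresso cup on a cork coaster, right front (bystander). Origin at its underside.
- remote: White hood remote, left edge (bystander). Origin at its underside.
- matchbox: Red matchbox, left (bystander). Origin at its underside.
- peeler: White peeler lying in front of the hob, 164 mm long (bystander). Origin at its underside.
- spice_jar: Green-lidded spice jar, right back, 106 mm high (bystander). Origin at its underside.
- vanilla_drops: Brown dropper bottle, right back, 102 mm high (bystander). Origin at its underside.
There are look-alikes about, which are no part of the job. There is more than one size of the mill; the job needs the larger.

How it is judged:
On the way, in this order (a step that is already met when the one before it is completed fails the run):
1. the collar is threaded over the top of the shaft, upright, before it bears on the thrust ring (horizontal distance between collar and shaft_top below 0.004 m and z of collar in the frame of mill between 0.146 and 0.186 m and angle between collar's own z axis and vertical below 0.2 rad), for 0.02 s.
2. the collar is gripped and pressed on the thrust ring with 8 to 15 N, screws to the flats, for a second (horizontal distance between collar and shaft_top below 0.004 m and angle between collar's own z axis and vertical below 0.12 rad and angle between the y axis of collar and the y axis of mill, either way round below 0.26 rad and z of collar in the frame of mill below 0.148 m and contact force between the fingers and collar above 2 N and linear speed of collar below 0.02 m/s and contact force between collar and thrust_ring between 8 and 15 N), for 1 s.
At the end, for the whole second after the job is handed in: The program ends with the gripper still holding the collar on the shaft (within 4 mm of the axis, tilted less than 0.12 rad, grub screws within 0.26 rad of the flats, still), the thrust ring pushed down and a push of 8 to 15 N between collar and thrust ring all through the last second (all of step 2); the arm keeps its last pose, push and grip.
It fails at once if the spring is squeezed solid (z of thrust_ring in the frame of mill below 0.1355 m).
It fails at once if a bystander (crank, hex key, cup, remote, matchbox, peeler, spice jar or dropper bottle) or the coaster is pushed away or knocked over (more than 30 mm) (distance of any of crank, hex_key, espresso_cup, remote, matchbox, peeler, spice_jar, vanilla_drops, coaster from where it was at the start of the episode above 0.03 m).
It also fails if it takes over 54 s, if anything falls off the work surface, if the arm or the gripper's body presses on something with over 40 N, if the wrist force passes 120 N, or if a joint passes its speed limit or range.

## Robot

A 6-joint arm with a two-finger parallel gripper is mounted at the origin on a cart in front of the work surface, level with it; the furniture and walls round the work are solid. World frame = base frame: x ahead of the robot, y to its left, z up, the work surface at z = 0. Lengths are in m, angles in rad, forces in N, time in s.
With the tool pointing down it reaches from about 0.275 to 0.825 m from the base axis. Payload 4.9 kg.
Tool frame: the origin (TCP) lies at the very end of the fingers, on their centre line; the grasp point (between the pads) lies arm.grasp_offset behind it (arm.grasp_offset is the distance from the TCP to the grasp point, in m); z points along the fingers, y is the line along which they close (so a half turn about z gives the same grasp; the last joint's range is limited). The gripper opens to 85 mm and grips with 20 to 120 N. Pads are 22 mm wide; open, the fingers measure 114 mm over their backs; the gripper's body (76 mm by 85 mm) begins 54 mm behind the grasp point. The pads swing forward as they close: fully open they stand 13 mm farther back than shut.
Start: joints at [-1.443, 0.326, -0.193, 1.052, 0, 1.437], TCP at [0.142, -0.531, 0.205] pointing down, gripper open.
Joint ranges: [-2.65, 2.65], [-0.97, 1.79], [-1.3, 1.35], [-1.93, 2.1], [-1.47, 1.37], [-3.14, 3.14]. Speed limits (rad/s): [2.57, 2.57, 3.14, 3.14, 3.14, 3.14].

## Interface

Orientations are given as a rotation vector (axis times angle).
In Python, from bench import arm, vision, close_job gives the robot as it stands.
- The arm moves only by the tool play_rows, never from a script. Its argument "deltas" is a list of rows, each a list of 6 numbers: the shift along the world's x, y, z in m, then the turn, a rotation vector about the world's x, y, z in degrees. A call has 1 to 20 rows; each row shifts and turns the commanded pose from where the row before left it; what a row does not reach is not made up. A row lasts 1/10 s, in which the tool goes at most 50 mm and 8.59 degrees, less where a joint would pass 70% of its speed; a pose out of reach is approached as far as the arm can. A call with a gripper value outside its range is refused whole. "fingers" is the finger opening in m, from 0 to 0.0854, set as the call begins (left out, the last holds). The fingers move at their own pace and stop on an object; "grip_force" is the grip in N (left out, the last holds). Time passes only in rows, so rows that do not move let the fingers close. It gives the time, the measured TCP pose, the force, the opening and the grip force at its end, in the units of the state.
- arm.observe(): the state, without advancing time (a new reading comes with each control period).
- vision.snapshot(name): name is "scene" or "side" or "wrist"; returns a dict with "image" (400x640x3 uint8, red, green, blue), "fx", "fy", "cx", "cy" (pixels), "dist" ([k1, k2, p1, p2, k3] as OpenCV has them; the pictures are not rectified), "xyz" and "attitude" of the camera in the world. Camera axes: x right, y down, z forward; pixel columns grow to the right and rows downward; lengths in m; the calibration is good to about 2 mm. A picture is of the moment at which its call begins. There is no depth.
- close_job(): hands the job in; it is judged then, once.
The state is a dict: "clock": time; "joints": joint angles; "dq": joint speeds; "tau": joint torques, N m; "position": TCP position; "orientation": TCP orientation; "contact_force": force on the tool from outside, world axes, zero at the start; "torque": the same for the moment, N m; "gripper_width": finger opening in m; "grasp_force": force on a finger pad.
Only numpy, scipy, OpenCV 4.12 (cv2) and the standard library are available. Lean on these libraries where they do the work, as an engineer would, in place of code of your own. Each camera call takes 0.05 s, during which the arm holds its last target. There are 200 camera calls.

## Working session

There is one attempt and no reset: what is moved stays moved. The work goes in short steps, Python scripts to look and compute and a tool call to move; the robot and the scene stay as the last step left them, time stands still between calls to the robot, and variables do not carry over. Pictures are saved under pics/ and viewed, at most 10 in all, crops included, and the job is handed in when it is done.

Besides the shell and the picture viewer there is one more tool, called after "Emit:" in YAML: its name, and indented under it one key for each argument. play_rows: Moves the arm, as the interface text tells. Its arguments: {"type":"object","properties":{"deltas":{"type":"array","items":{"type":"array","items":{"type":"number"}}},"fingers":{"type":"number"},"grip_force":{"type":"number"}},"required":["deltas"]}

```bash
mkdir -p pics; cat > h.py <<'E'
import numpy as np, cv2, json
from bench import arm, vision, close_job
from scipy.spatial.transform import Rotation as R
def snap(n,tag):
    s=vision.snapshot(n); cv2.imwrite(f'pics/{tag}.png',s['image'][:,:,::-1])
    np.save(f'pics/{tag}.npy',{k:v for k,v in s.items() if k!='image'},allow_pickle=True); return s
def load(tag): return np.load(f'pics/{tag}.npy',allow_pickle=True).item()
def ray(c,p):
    K=np.array([[c['fx'],0,c['cx']],[0,c['fy'],c['cy']],[0,0,1]],float)
    u=cv2.undistortPoints(np.array([[p]],float),K,np.array(c['dist'],float))[0,0]
    d=att(c)@np.array([u[0],u[1],1]); return np.array(c['xyz'],float),d/np.linalg.norm(d)
def att(c):
    a=np.array(c['attitude'],float)
    return a if a.shape==(3,3) else R.from_rotvec(a).as_matrix()
def tri(*cp):
    A=np.zeros((3,3));b=np.zeros(3);L=[ray(c,p) for c,p in cp]
    for o,d in L:
        M=np.eye(3)-np.outer(d,d);A+=M;b+=M@o
    x=np.linalg.solve(A,b); return x,[np.linalg.norm(np.cross(x-o,d)) for o,d in L]
def atz(c,p,z):
    o,d=ray(c,p); return o+d*(z-o[2])/d[2]
def proj(c,X):
    K=np.array([[c['fx'],0,c['cx']],[0,c['fy'],c['cy']],[0,0,1]],float)
    Rt=att(c).T; t=-Rt@np.array(c['xyz'],float)
    return cv2.projectPoints(np.array(X,float).reshape(-1,3),cv2.Rodrigues(Rt)[0],t,K,np.array(c['dist'],float))[0].reshape(-1,2)
E
python3 - <<'E'
from h import *
for n in ('scene','side'):
    s=snap(n,n+'0'); print({k:v for k,v in s.items() if k!='image'})
print(arm.observe(),arm.grasp_offset)
E
```

```text
{'fx': 461.88361129218464, 'fy': 461.88361129218464, 'cx': 318.1138541703322, 'cy': 204.67868956410217, 'dist': array([-0.070321,  0.      ,  0.      ,  0.      ,  0.      ]), 'xyz': array([-0.54652631, -0.75516013,  0.87042686]), 'attitude': array([-1.86806597,  1.04747215, -0.62978957])}
{'fx': 404.21920251248275, 'fy': 404.21920251248275, 'cx': 318.46988285471815, 'cy': 194.1768663802481, 'dist': array([0.00304611, 0.        , 0.        , 0.        , 0.        ]), 'xyz': array([0.4856508 , 1.01638195, 0.63135496]), 'attitude': array([-0.13484284,  2.59917814, -1.68876004])}
{'clock': 0.1, 'joints': array([-1.44320753e+00,  3.26881656e-01, -1.93445525e-01,  1.05200022e+00,
       -1.16570603e-05,  1.43660591e+00]), 'dq': array([-0.00096064,  0.00014444,  0.00443141, -0.00072156, -0.00024113,
        0.00026703]), 'tau': array([ 1.57602917e-03, -4.44238579e+01,  2.63038266e+01,  7.87488185e-03,
       -7.52391497e-05, -8.47857933e-06]), 'position': array([ 0.14228279, -0.53071795,  0.20468825]), 'orientation': array([-3.11320202e+00, -4.09828888e-01,  1.03672474e-05]), 'contact_force': array([-0.61025747, -0.03730222, -0.3342072 ]), 'torque': array([-0.00583995,  0.01847241,  0.00021731]), 'grasp_force': 0.0, 'gripper_width': 0.08546244866559544} 0.0187
```

View pics/scene0.png

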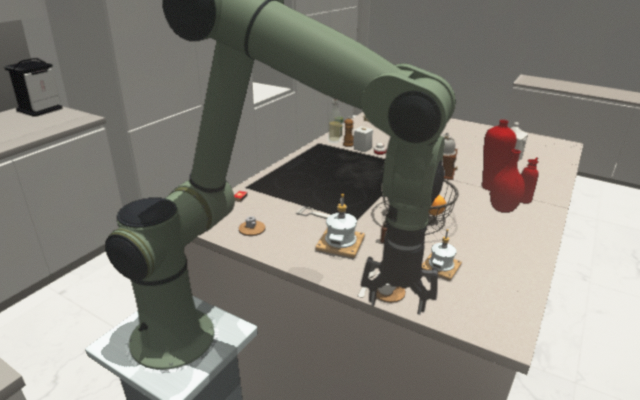

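View pics/side0.png

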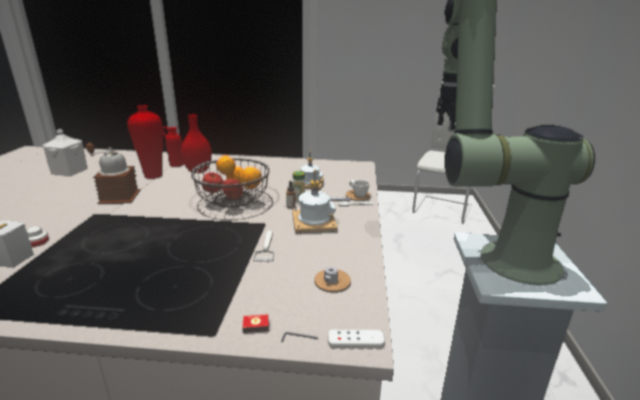

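Scene: the collar is on its coaster at about (252,225) and the larger mill is at (341,230), with its shaft top at about (342,196). The small look-alike mill is at (444,258). Side: collar at (331,274), larger mill at (315,205). Rough triangulation comes first.

```bash
python3 - <<'E'
from h import *
a,b=load('scene0'),load('side0')
print('collar',tri((a,(252,221)),(b,(331,270))), atz(a,(252,228),.009),atz(b,(333,281),.009))
print('mill',atz(a,(341,243),.01),atz(b,(315,221),.01), atz(a,(342,196),.191))
s=snap('wrist','w0');print(s['xyz'],s['attitude'],arm.observe()['position'])
i=cv2.imread('pics/scene0.png');j=cv2.imread('pics/side0.png')
c1=cv2.resize(i[180:270,220:380],(800,450)[:2],interpolation=cv2.INTER_CUBIC)
cv2.imwrite('pics/c1.png',c1)
E
```

```text
collar (array([0.52581943, 0.15024704, 0.03281427]), [np.float64(0.000925112915949855), np.float64(0.0009251129159499769)]) [0.51729013 0.14615771 0.009     ] [0.519888   0.16259704 0.009     ]
mill [ 0.59904474 -0.16509305  0.01      ] [ 0.59874924 -0.15599537  0.01      ] [ 0.59205309 -0.16523221  0.191     ]
[ 0.21671386 -0.51069874  0.37342637] [ 2.2881303  -1.75727587 -0.27488029] [ 0.14227171 -0.53078171  0.20478048]
```

View pics/c1.png

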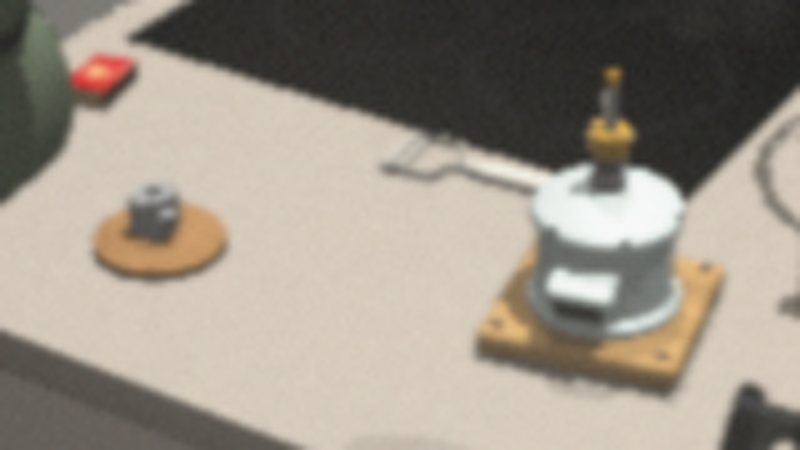

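```bash
python3 - <<'E'
from h import *
w=load('w0');o=arm.observe()
T=R.from_rotvec(o['orientation']).as_matrix()
print(T); print('cam z',att(w)[:,2],'cam in tool',T.T@(w['xyz']-o['position']),T.T@att(w))
print(w['fx'],w['cx'],w['cy'],w['dist'])
E
```

```text
[[ 9.65941313e-01  2.58761168e-01 -1.91677616e-04]
 [ 2.58761189e-01 -9.65940402e-01  1.33692317e-03]
 [ 1.60794649e-04 -1.34098806e-03 -9.99999088e-01]]
cam z [-0.29373348 -0.07700532 -0.95278057] cam in tool [ 0.07713056 -0.00036236 -0.16863316] [[-9.98360169e-04 -9.52732598e-01 -3.03808494e-01]
 [ 9.99999501e-01 -9.37364916e-04 -3.46605052e-04]
 [ 4.54425086e-05 -3.03808688e-01  9.52733058e-01]]
291.8321994451595 317.9906258832534 199.43325505212792 [0.0034759 0.        0.        0.        0.       ]
```

Emit:
play_rows:
  deltas:
    - [0,0,0.04,0,0,0]
    - [0,0,0.04,0,0,0]
    - [0,0,0.04,0,0,0]
    - [0.03,0.03,0,0,0,0]
    - [0.03,0.03,0,0,0,0]
    - [0.03,0.03,0,0,0,0]
    - [0.03,0.03,0,0,0,0]
    - [0.03,0.03,0,0,0,0]
    - [0.03,0.03,0,0,0,0]
    - [0.03,0.03,0,0,0,0]
    - [0.03,0.03,0,0,0,0]
    - [0.03,0.03,0,0,0,0]
    - [0.03,0.03,0,0,0,0]
    - [0,0,0,0,0,0]
    - [0,0,0,0,0,0]

```text
clock: 1.65
position: [0.4426, -0.2305, 0.325]
orientation: [-3.114, -0.414, 0.001]
contact_force: [-0.1, -1.5, 0.2]
gripper_width: 0.0854
grasp_force: 0.0
```

Emit:
play_rows:
  deltas:
    - [0.035,0.01,0,0,0,0]
    - [0.035,0.01,0,0,0,0]
    - [0,0,0,0,0,0]
    - [0,0,0,0,0,0]

```text
clock: 2.05
position: [0.5116, -0.2121, 0.3248]
orientation: [-3.114, -0.409, 0.002]
contact_force: [0.7, -0.4, 0.3]
gripper_width: 0.085
grasp_force: 0.0
```

```bash
python3 - <<'E'
from h import *
snap('wrist','w1');o=arm.observe();print(o['position'],o['dq'].round(3))
E
```

```text
[ 0.51122807 -0.2121721   0.32502546] [-0.005 -0.017 -0.008  0.001  0.003  0.004]
```

Emit:
play_rows:
  deltas:
    - [0.04,0.02,0,0,0,0]
    - [0.04,0.02,0,0,0,0]
    - [0.04,0.02,0,0,0,0]
    - [0,0,0,0,0,0]
    - [0,0,0,0,0,0]

```text
clock: 2.6
position: [0.6316, -0.1519, 0.3247]
orientation: [-3.115, -0.41, 0.003]
contact_force: [0.1, -0.1, 0.7]
gripper_width: 0.0853
grasp_force: 0.0
```

```bash
python3 - <<'E'
from h import *
snap('wrist','w2');o=arm.observe();print(o['position'],o['dq'].round(3))
ims=[]
for t in('w1','w2'):
    c=load(t);print(proj(c,[[.595,-.165,.19],[.525,.15,.04]]))
    ims.append(cv2.imread(f'pics/{t}.png'))
cv2.imwrite('pics/w12.png',cv2.resize(np.vstack(ims),None,fx=.75,fy=.75,interpolation=cv2.INTER_AREA))
E
```

```text
[ 0.63113115 -0.15230579  0.32534458] [-0.012 -0.025 -0.011  0.     0.002  0.003]
[[293.65536743  89.28979624]
 [ 78.66404125  84.8241938 ]]
[[321.25404023 215.54911627]
 [116.78588458 173.69355145]]
```

View pics/w12.png

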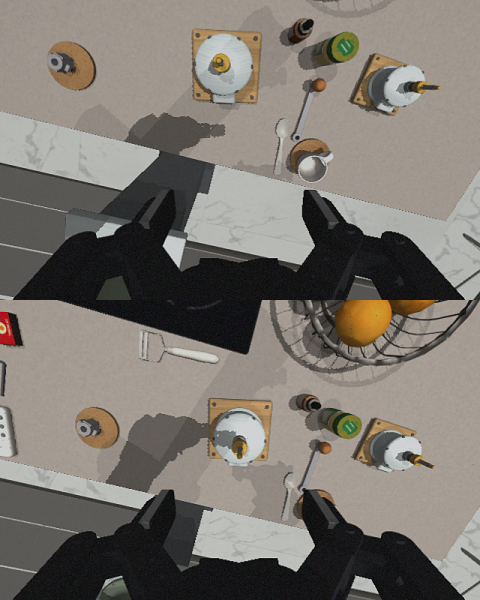

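Both wrist views show the mill (w1 about (293,83), w2 about (318,190)) and the collar (w1 about (80,82), w2 about (127,170)). I'll enlarge these.

```bash
python3 - <<'E'
from h import *
def crop(t,x,y): 
    return cv2.resize(cv2.imread(f'pics/{t}.png')[y:y+60,x:x+80],(400,300),interpolation=cv2.INTER_CUBIC)
a=np.hstack([crop('w1',255,55),crop('w2',280,160)])
b=np.hstack([crop('w1',45,55),crop('w2',90,140)])
cv2.imwrite('pics/m1.png',np.vstack([a,b]))
E
```

```text
(no output)
```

View pics/m1.png

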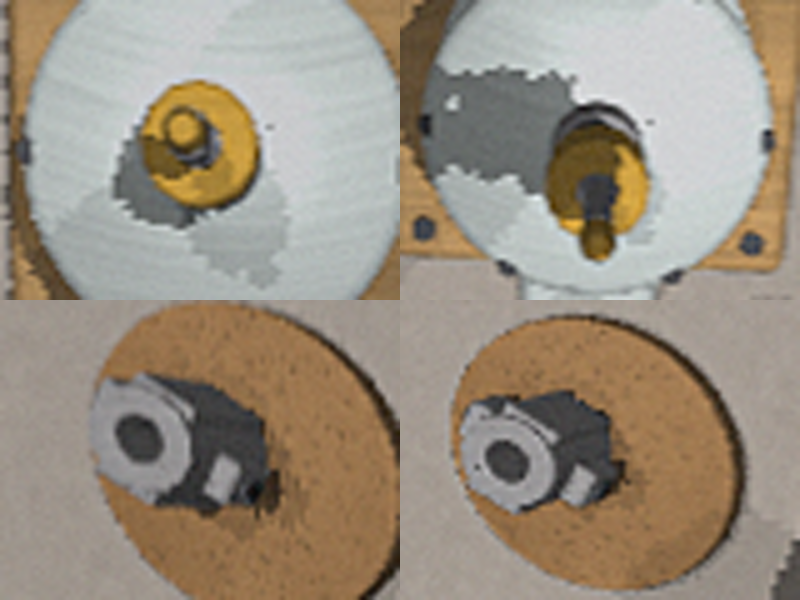

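```bash
python3 - <<'E'
from h import *
a,b=load('w1'),load('w2')
s=load('scene0')
print('tip',tri((a,(292,80.3)),(b,(319.6,209))),tri((a,(292,80.3)),(b,(319.6,209)),(s,(220+613/5,180+73/5))))
print('at.191',atz(a,(292,80.3),.191),atz(b,(319.6,209),.191))
def c1(x,y):return(255+x/5,55+y/5)
def c2(x,y):return(280+(x-400)/5,160+y/5)
for n,z in(('ring',.150),):
    print(n,atz(a,c1(201,145),z),atz(b,c2(599,185),z))
p=atz(b,c2(424,228),.02);q=atz(b,c2(752,243),.02);print(p,q,np.degrees(np.arctan2(*(q-p)[1::-1])))
# foot corners in view
f=lambda v,pts:[atz(v,(x/.75,y/.75),.02)[:2].round(3) for x,y in pts]
print(f(a,[(192,29),(262,33),(257,104),(193,101)]));print(f(b,[(208,99),(271,101),(271,164),(208,160)]))
def d1(x,y):return(45+x/5,55+(y-300)/5)
def d2(x,y):return(90+(x-400)/5,140+(y-300)/5)
print('collar',tri((a,d1(140,438)),(b,d2(506,462))),atz(a,d1(140,438),.041),atz(b,d2(506,462),.041))
p=atz(b,d2(505,405),.039);q=atz(b,d2(555,440),.039);print('chord',np.degrees(np.arctan2(*(q-p)[1::-1])))
p=atz(b,d2(478,410),.025);q=atz(b,d2(578,485),.025);print('boss',p,q)
E
```

```text
tip (array([ 0.6023347 , -0.16139695,  0.19064905]), [np.float64(0.00026761018447522985), np.float64(0.00026761018447524795)]) (array([ 0.60235301, -0.16152068,  0.19038587]), [np.float64(0.0001454546385361468), np.float64(0.00040642888128526055), np.float64(0.0002733650377211988)])
at.191 [ 0.60243402 -0.16167296  0.191     ] [ 0.60233039 -0.16112541  0.191     ]
ring [ 0.60185891 -0.16181915  0.15      ] [ 0.60345006 -0.16129099  0.15      ]
[ 0.53412504 -0.11851524  0.02      ] [ 0.55787507 -0.22879488  0.02      ] -77.8463043647259
[array([ 0.653, -0.081]), array([ 0.681, -0.214]), array([ 0.548, -0.243]), array([ 0.519, -0.11 ])]
[array([ 0.651, -0.079]), array([ 0.682, -0.209]), array([ 0.545, -0.253]), array([ 0.517, -0.109])]
collar (array([0.52610196, 0.15656686, 0.04242707]), [np.float64(0.0004556119182002253), np.float64(0.0004556119182001828)]) [0.52610915 0.15713013 0.041     ] [0.5252605  0.15798293 0.041     ]
chord -114.93880726928401
boss [0.53404858 0.1777699  0.025     ] [0.51706365 0.14507517 0.025     ]
```

Shaft tip is at (0.6024, -0.1615) and mill yaw about 12°. The collar is at (0.526, 0.157) with its y axis at about 65°. I'll move above the collar with the grip line at -25°.

Emit:
play_rows:
  deltas:
    - [-0.015,0.044,0,0,0,7]
    - [-0.015,0.044,0,0,0,7]
    - [-0.015,0.044,0,0,0,7]
    - [-0.015,0.044,0,0,0,7]
    - [-0.015,0.044,0,0,0,7]
    - [-0.015,0.044,0,0,0,7]
    - [-0.015,0.045,0,0,0,7]
    - [0,0,-0.04,0,0,1]
    - [0,0,-0.04,0,0,0]
    - [0,0,-0.04,0,0,0]
    - [0,0,-0.04,0,0,0]
    - [0,0,-0.025,0,0,0]
    - [0,0,0,0,0,0]
    - [0,0,0,0,0,0]

```text
clock: 4.05
position: [0.5272, 0.1565, 0.1417]
orientation: [2.651, 1.685, 0.001]
contact_force: [-0.8, -0.7, -0.1]
gripper_width: 0.0853
grasp_force: 0.0
```

```bash
python3 - <<'E'
from h import *
snap('wrist','w3');o=arm.observe();T=R.from_rotvec(o['orientation']).as_matrix()
print(o['position'],np.degrees(np.arctan2(T[1,0],T[0,0])),T[:,2],o['joints'])
x,y=proj(load('w3'),[[.526,.157,.041]])[0].astype(int);print(x,y)
x0,y0=x-80,max(0,min(y-60,280));print(x0,y0)
cv2.imwrite('pics/c3.png',cv2.resize(cv2.imread('pics/w3.png')[y0:y0+120,x0:x0+160],(800,600),interpolation=cv2.INTER_CUBIC))
E
```

```text
[0.5282163  0.15692982 0.14248219] 64.91798672497687 [ 2.70564089e-03  3.16612441e-04 -9.99996290e-01] [ 1.54884345e-01  3.75759036e-01 -2.89781231e-01  9.02533962e-01
 -1.04565543e-04  2.16344590e+00]
317 191
237 131
```

View pics/c3.png

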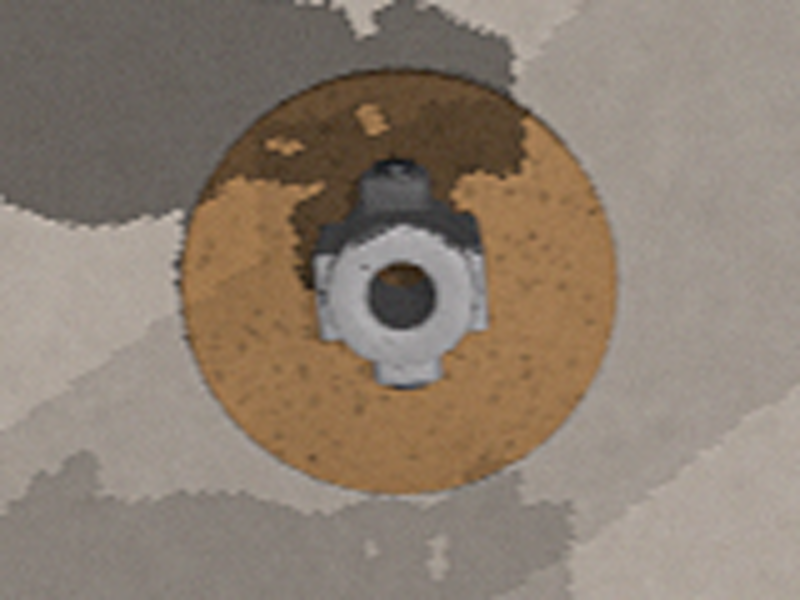

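Collar is centred in the crop: bore (402,294), top boss about (394,185), bottom boss (408,372). It is turned only a few degrees from the grip line.

```bash
python3 - <<'E'
from h import *
a,b,c=load('w1'),load('w2'),load('w3')
g=lambda x,y:(237+x/5,131+y/5)
print(atz(c,g(402,294),.041),tri((a,(73,82.6)),(b,(111.2,172.4)),(c,g(402,294))))
for p,q,z in (((395,185),(408,376),.028),((316,256),(324,340),.037),((484,248),(487,330),.037)):
    P=atz(c,g(*p),z);Q=atz(c,g(*q),z);print(P,Q,np.degrees(np.arctan2(*(P-Q)[1::-1])))
print(atz(c,g(400,282),.009),'coaster')
o=arm.observe();print(o['position'],o['orientation'])
E
```

```text
[0.52662163 0.15829569 0.041     ] (array([0.52592366, 0.15796248, 0.04051832]), [np.float64(0.00037587638097543157), np.float64(0.0008037027227397816), np.float64(0.0006608874460817462)])
[0.53325379 0.1756854  0.028     ] [0.51872552 0.13869595 0.028     ] 68.55669164675422
[0.5143511  0.17122691 0.037     ] [0.50825809 0.15529879 0.037     ] 69.06657045526333
[0.54435318 0.15888907 0.037     ] [0.53810024 0.14355516 0.037     ] 67.81506218201972
[0.52346046 0.15274408 0.009     ] coaster
[0.5282163  0.15692982 0.14248219] [2.64979935 1.68544033 0.00385153]
```

Emit:
play_rows:
  deltas:
    - [-0.001,0,-0.025,0,0,1.5]
    - [0,0,-0.03,0,0,2]
    - [0,0,-0.03,0,0,0]
    - [0,0,-0.02,0,0,0]
    - [0,0,0,0,0,0]
    - [0,0,0,0,0,0]
    - [0,0,0,0,0,0]

```text
clock: 4.8
position: [0.5284, 0.1579, 0.0377]
orientation: [2.596, 1.767, 0.006]
contact_force: [-1.1, 0.9, 0.0]
gripper_width: 0.0855
grasp_force: 0.0
```

```bash
python3 - <<'E'
from h import *
for i in range(2):
  s=snap('wrist','w4');o=arm.observe();T=R.from_rotvec(o['orientation']).as_matrix()
  print(o['position'],np.degrees(np.arctan2(T[1,0],T[0,0])),T[:,2])
E
```

```text
[0.52820414 0.15796073 0.0374964 ] 68.49291016882074 [ 3.69015495e-03  6.11466329e-04 -9.99993004e-01]
[0.52792812 0.15794932 0.03723963] 68.4989164707183 [ 3.26649462e-03  5.20861100e-04 -9.99994529e-01]
```

Emit:
play_rows:
  deltas:
    - [-0.0015,0,-0.013,0,0,0]
    - [0,0,-0.013,0,0,0]
    - [0,0,0,0,0,0]
    - [0,0,0,0,0,0]
    - [0,0,0,0,0,0]

```text
clock: 5.4
position: [0.5252, 0.1578, 0.0098]
orientation: [2.597, 1.768, 0.001]
contact_force: [-0.5, -0.6, 0.3]
gripper_width: 0.0854
grasp_force: 0.0
```

Emit:
play_rows:
  deltas:
    - [0,0,0,0,0,0]
    - [0,0,0,0,0,0]
    - [0,0,0,0,0,0]
    - [0,0,0,0,0,0]
    - [0,0,0,0,0,0]
    - [0,0,0,0,0,0]
    - [0,0,0,0,0,0]
    - [0,0,0,0,0,0]
  fingers: 0.02
  grip_force: 60

```text
clock: 6.2
position: [0.5252, 0.1578, 0.01]
orientation: [2.596, 1.768, 0.001]
contact_force: [-0.2, -0.9, 6.1]
gripper_width: 0.0294
grasp_force: 59.0
```

Emit:
play_rows:
  deltas:
    - [0,0,0.003,0,0,0]
    - [0,0,0.01,0,0,0]
    - [0,0,0.02,0,0,0]
    - [0,0,0.03,0,0,0]
    - [0,0,0.03,0,0,0]
    - [0,0,0,0,0,0]
    - [0,0,0,0,0,0]
    - [0,0,0,0,0,0]

```text
clock: 7.0
position: [0.5239, 0.1576, 0.1015]
orientation: [-2.596, -1.768, 0.002]
contact_force: [0.0, -0.5, -0.9]
gripper_width: 0.0299
grasp_force: 59.4
```

```bash
python3 - <<'E'
from h import *
s=snap('wrist','w5');o=arm.observe();T=R.from_rotvec(o['orientation']).as_matrix()
print(o['position'],np.degrees(np.arctan2(T[1,0],T[0,0])),T[:,2],o['contact_force'],o['gripper_width'],o['joints'])
d=snap('side','s5');P=o['position']
x,y=proj(load('w5'),[P])[0].astype(int);x2,y2=proj(load('s5'),[P])[0].astype(int);print(x,y,x2,y2)
y0=min(max(y-75,0),280)
A=cv2.resize(s['image'][y0:y0+120,x-80:x+80,::-1],(480,360),interpolation=cv2.INTER_CUBIC)
B=cv2.resize(d['image'][y2-45:y2+45,x2-30:x2+30,::-1],(240,360),interpolation=cv2.INTER_CUBIC)
print(x-80,y0,x2-30,y2-45)
cv2.imwrite('pics/c5.png',np.hstack([A,B]))
E
```

```text
[0.52370301 0.15751572 0.10119513] 68.49840453094338 [-2.41436722e-03 -3.94288085e-04 -9.99997008e-01] [ 0.41826336  0.43390132 -0.39138746] 0.029723542417125454 [ 1.57181178e-01  4.14382853e-01 -3.48282118e-01  8.10577683e-01
 -1.14950855e-05  2.10325247e+00]
318 235 332 248
238 160 302 203
```

View pics/c5.png

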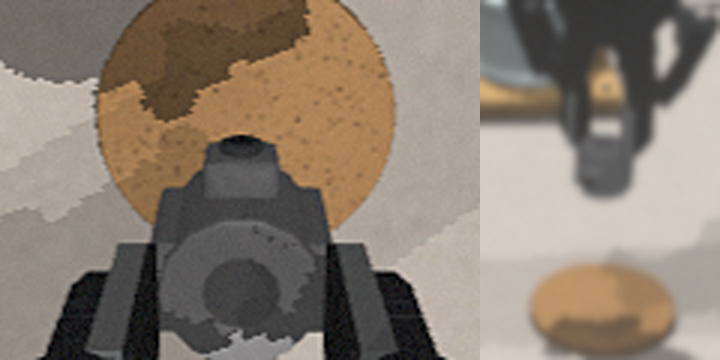

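The collar is held upright and centred; in the side view its lower part shows below the fingertips. Next I work out the collar's height relative to the TCP.

```bash
python3 - <<'E'
from h import *
from scipy.optimize import minimize
o=arm.observe();P=o['position'];w=load('w5');s=load('s5');T=R.from_rotvec(o['orientation']).as_matrix()
def zon(c,p,X,dirv):  # z on vertical plane through X normal to dirv
    O,d=ray(c,p);t=((X-O)@dirv)/(d@dirv);return O+t*d
y=np.array([0,1.,0]);xt=T[:,0]*[1,1,0]
print('P',P)
print('bore top (wrist)',zon(w,(318,160+290/3),P,xt))
print('boss outer end top edge (wrist)',zon(w,(318,160+137/3),P+.023*xt,xt))
print('side bottom',zon(s,(333,203+195/4),P+[0,.014,0],y),'side top',zon(s,(333,203+137/4),P+[0,.0,0],y),'fingertips',zon(s,(302+(573-480)/4,203+150/4),P,y),zon(s,(302+(640-480)/4,203+153/4),P,y))
print('tcp in wrist',proj(w,[P,P+[0,0,.02]]))
E
```

```text
P [0.52371553 0.15753869 0.10112509]
bore top (wrist) [0.52328124 0.15770977 0.12882392]
boss outer end top edge (wrist) [0.5316923  0.17911662 0.1106455 ]
side bottom [0.52205115 0.17153869 0.10176778] side top [0.52386193 0.15753869 0.13428038] fingertips [0.54261729 0.15753869 0.12381281] [0.50152267 0.15753869 0.12457585]
tcp in wrist [[318.84364396 235.16627277]
 [318.85532842 250.00293612]]
```

Emit:
play_rows:
  deltas:
    - [0,0,0.035,0,0,0]
    - [0,0,0.035,0,0,0]
    - [0,0,0.035,0,0,0]
    - [0,0,0.035,0,0,0]
    - [0.01,-0.04,0,0,0,4]
    - [0.01,-0.04,0,0,0,4]
    - [0.01,-0.04,0,0,0,4]
    - [0.01,-0.04,0,0,0,4]
    - [0.01,-0.04,0,0,0,4]
    - [0.01,-0.04,0,0,0,4]
    - [0.01,-0.04,0,0,0,4]
    - [0.008,-0.039,0,0,0,5.5]
    - [0,0,0,0,0,0]
    - [0,0,0,0,0,0]
    - [0,0,0,0,0,0]
    - [0,0,0,0,0,0]

```text
clock: 8.7
position: [0.6026, -0.1599, 0.2422]
orientation: [-1.975, -2.442, 0.0]
contact_force: [-0.8, 0.6, -0.5]
gripper_width: 0.0296
grasp_force: 59.7
```

```bash
python3 - <<'E'
from h import *
s=snap('wrist','w6');o=arm.observe();T=R.from_rotvec(o['orientation']).as_matrix()
P=o['position'];print(P,np.degrees(np.arctan2(T[1,0],T[0,0])),T[:,2],o['contact_force'],o['gripper_width'],o['joints'])
s1=snap('scene','k6');d=snap('side','s6')
out=[]
for t,i,X in(('w6',s,[.6024,-.1615,.21]),('k6',s1,[.6024,-.1615,.21]),('s6',d,[.6024,-.1615,.21])):
    x,y=proj(load(t),[X])[0].astype(int);y0=max(0,min(y-30,340));y0=min(y0,320);print(t,x-33,y0)
    out.append(cv2.resize(i['image'][y0:y0+80,x-33:x+33,::-1],(264*1,320),interpolation=cv2.INTER_CUBIC))
cv2.imwrite('pics/c6.png',np.hstack(out))
E
```

```text
[ 0.60271145 -0.15987461  0.24238527] 102.08919489016161 [-2.86730606e-04  2.97090354e-04 -9.99999915e-01] [-0.4613865  -0.14974366 -0.77361064] 0.029777725749777894 [-3.77687031e-01  4.47450436e-01  8.40016823e-02  1.20772365e+00
  1.70413372e-04  9.82112971e-01]
w6 285 189
k6 309 159
s6 281 132
```

View pics/c6.png

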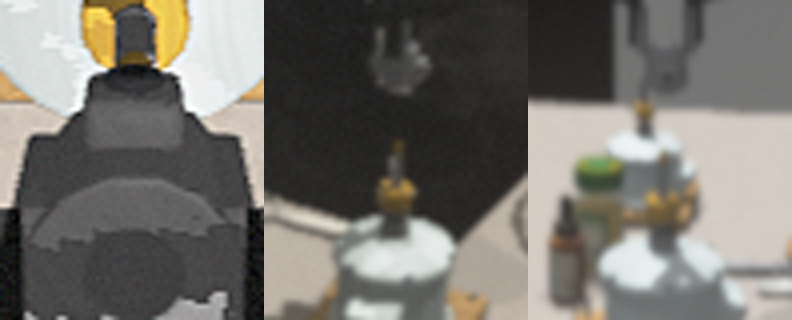

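Scene and side views both show the collar directly over the shaft, to within about 1 mm. I'll nudge y by -1.5 mm and thread slowly.

Emit:
play_rows:
  deltas:
    - [0,-0.0015,-0.02,0,0,0]
    - [0,0,-0.02,0,0,0]
    - [0,0,-0.005,0,0,0]
    - [0,0,-0.004,0,0,0]
    - [0,0,-0.004,0,0,0]
    - [0,0,-0.003,0,0,0]
    - [0,0,0,0,0,0]
    - [0,0,0,0,0,0]
    - [0,0,0,0,0,0]

```text
clock: 9.75
position: [0.6031, -0.1629, 0.1868]
orientation: [1.977, 2.441, 0.0]
contact_force: [0.6, -0.4, -1.3]
gripper_width: 0.0297
grasp_force: 59.7
```

Emit:
play_rows:
  deltas:
    - [0,0.001,-0.004,0,0,0]
    - [0,0,-0.004,0,0,0]
    - [0,0,-0.004,0,0,0]
    - [0,0,-0.004,0,0,0]
    - [0,0,-0.004,0,0,0]
    - [0,0,0,0,0,0]
    - [0,0,0,0,0,0]
    - [0,0,0,0,0,0]

```text
clock: 10.55
position: [0.603, -0.1618, 0.1666]
orientation: [1.977, 2.441, 0.0]
contact_force: [-0.2, -0.3, -0.4]
gripper_width: 0.0297
grasp_force: 59.7
```

Emit:
play_rows:
  deltas:
    - [0,0,-0.004,0,0,0]
    - [0,0,-0.004,0,0,0]
    - [0,0,-0.004,0,0,0]
    - [0,0,-0.003,0,0,0]
    - [0,0,0,0,0,0]
    - [0,0,0,0,0,0]
    - [0,0,0,0,0,0]
    - [0,0,0,0,0,0]

```text
clock: 11.35
position: [0.6029, -0.1618, 0.1514]
orientation: [1.977, 2.441, 0.0]
contact_force: [0.4, 0.4, -1.4]
gripper_width: 0.0296
grasp_force: 59.7
```

Emit:
play_rows:
  deltas:
    - [0,0,-0.002,0,0,0]
    - [0,0,-0.002,0,0,0]
    - [0,0,0,0,0,0]
    - [0,0,0,0,0,0]
    - [0,0,0,0,0,0]
    - [0,0,0,0,0,0]

```text
clock: 11.95
position: [0.6031, -0.1619, 0.1481]
orientation: [1.976, 2.441, 0.0]
contact_force: [-1.5, 0.6, 5.6]
gripper_width: 0.0293
grasp_force: 60.6
```

Emit:
play_rows:
  deltas:
    - [0,0,-0.0015,0,0,0]
    - [0,0,-0.0015,0,0,0]
    - [0,0,-0.001,0,0,0]
    - [0,0,0,0,0,0]
    - [0,0,0,0,0,0]
    - [0,0,0,0,0,0]
    - [0,0,0,0,0,0]
    - [0,0,0,0,0,0]

```text
clock: 12.75
position: [0.6032, -0.1619, 0.1448]
orientation: [1.976, 2.44, 0.001]
contact_force: [-3.4, 0.3, 9.0]
gripper_width: 0.0296
grasp_force: 61.3
```

```bash
python3 - <<'E'
from h import *
f=[]
for i in range(12):
  s=vision.snapshot('wrist'); o=arm.observe(); f.append(np.r_[o['contact_force'],o['position']])
f=np.array(f);print(f.mean(0),f.std(0),f[:,2],o['clock'],o['gripper_width'])
E
```

```text
[-2.50646504  0.55405348  8.8864582   0.60317274 -0.16193001  0.14481588] [4.32228614e-01 3.38117547e-01 5.10127231e-01 1.41063672e-05
 1.54920633e-05 1.44965658e-05] [8.58690886 9.44624689 8.52416872 8.49799415 9.44269268 8.78751104
 8.49800341 7.91882003 8.85766076 9.75733219 9.40717278 8.9129869 ] 13.35 0.02961904686115722
```

Emit:
play_rows:
  deltas:
    - [-0.0007,0,-0.001,0,0,0]
    - [0,0,-0.001,0,0,0]
    - [0,0,0,0,0,0]
    - [0,0,0,0,0,0]
    - [0,0,0,0,0,0]
    - [0,0,0,0,0,0]
    - [0,0,0,0,0,0]
    - [0,0,0,0,0,0]

```text
clock: 14.15
position: [0.6031, -0.162, 0.1434]
orientation: [1.975, 2.439, 0.002]
contact_force: [-0.7, 0.3, 10.0]
gripper_width: 0.0297
grasp_force: 61.5
```

```bash
python3 - <<'E'
from h import *
f=[]
for i in range(10):
  s=vision.snapshot('wrist'); o=arm.observe(); f.append(np.r_[o['contact_force'],o['position']])
f=np.array(f);print(f.mean(0),f.std(0),o['clock'],o['gripper_width'])
s=snap('wrist','w7');s1=snap('scene','k7');d=snap('side','s7')
out=[]
for t,i in(('w7',s),('k7',s1),('s7',d)):
    x,y=proj(load(t),[[.6024,-.1615,.16]])[0].astype(int);y0=max(0,min(y-45,310))
    out.append(cv2.resize(i['image'][y0:y0+90,x-33:x+33,::-1],(264,360),interpolation=cv2.INTER_CUBIC))
cv2.imwrite('pics/c7.png',np.hstack(out))
E
```

```text
[-2.45464768  1.16913776 10.56846141  0.6031624  -0.1619618   0.14337547] [5.46497632e-01 4.01791642e-01 3.17677622e-01 1.35141493e-05
 1.09918864e-05 1.30918277e-05] 14.65 0.029623904562356314
```

View pics/c7.png

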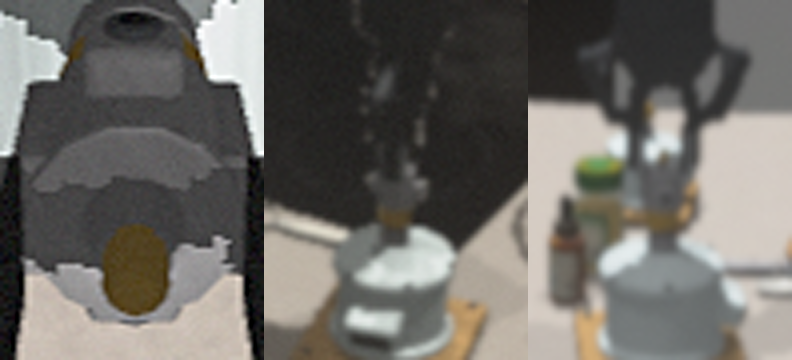

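The shaft comes up through the bore and the collar sits on the brass ring. The push on the ring is about 11.5 N (10.6 N read plus 0.9 N collar weight). I'll hold it for a few seconds.

Emit:
play_rows:
  deltas:
    - [0,0,0,0,0,0]
    - [0,0,0,0,0,0]
    - [0,0,0,0,0,0]
    - [0,0,0,0,0,0]
    - [0,0,0,0,0,0]
    - [0,0,0,0,0,0]
    - [0,0,0,0,0,0]
    - [0,0,0,0,0,0]
    - [0,0,0,0,0,0]
    - [0,0,0,0,0,0]
    - [0,0,0,0,0,0]
    - [0,0,0,0,0,0]
    - [0,0,0,0,0,0]
    - [0,0,0,0,0,0]
    - [0,0,0,0,0,0]
    - [0,0,0,0,0,0]
    - [0,0,0,0,0,0]
    - [0,0,0,0,0,0]
    - [0,0,0,0,0,0]
    - [0,0,0,0,0,0]

```text
clock: 16.8
position: [0.6032, -0.162, 0.1434]
orientation: [1.975, 2.44, 0.002]
contact_force: [-1.6, 1.2, 10.8]
gripper_width: 0.0294
grasp_force: 61.5
```

Emit:
play_rows:
  deltas:
    - [0,0,0,0,0,0]
    - [0,0,0,0,0,0]
    - [0,0,0,0,0,0]
    - [0,0,0,0,0,0]
    - [0,0,0,0,0,0]
    - [0,0,0,0,0,0]
    - [0,0,0,0,0,0]
    - [0,0,0,0,0,0]
    - [0,0,0,0,0,0]
    - [0,0,0,0,0,0]
    - [0,0,0,0,0,0]
    - [0,0,0,0,0,0]
    - [0,0,0,0,0,0]
    - [0,0,0,0,0,0]
    - [0,0,0,0,0,0]
    - [0,0,0,0,0,0]
    - [0,0,0,0,0,0]
    - [0,0,0,0,0,0]
    - [0,0,0,0,0,0]
    - [0,0,0,0,0,0]

```text
clock: 18.8
position: [0.6032, -0.162, 0.1434]
orientation: [1.975, 2.439, 0.002]
contact_force: [-2.1, 0.8, 10.5]
gripper_width: 0.0295
grasp_force: 61.5
```

```bash
python3 - <<'E'
from h import *
f=[]
for i in range(8):
  vision.snapshot('wrist'); o=arm.observe(); f.append(np.r_[o['contact_force'],o['position']])
f=np.array(f).mean(0);print(f,R.from_rotvec(o['orientation']).as_matrix()[:,2])
if 8.5<f[2]<13: print(close_job())
E
```

```text
[-1.79400991  1.33111423 10.42200001  0.60315848 -0.16196833  0.14336486] [ 2.87685403e-03 -8.09989001e-04 -9.99995534e-01]
the job is handed in; nothing more can be done
None
```

The collar is on the larger mill's shaft with its grub screws facing the flats, and the arm is still gripping it and pressing it on the thrust ring with about 11.4 N (estimated from the wrist force); the job was handed in at about 19 s, and the call returned no verdict.

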